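Close the topping pots with their own lids

ROBOT

A 6-joint arm with a two-finger parallel gripper is mounted at the origin on the work surface. World frame = base frame: x ahead of the robot, y to its left, z up, the work surface at z = 0. Lengths are in mm, angles in rad, forces in N, time in s.
With the tool pointing down it reaches from about 300 to 875 mm from the base axis. Payload 6.4 kg.
Tool frame: the origin (TCP) lies at the very end of the fingers, on their centre line; the grasp point (between the pads) lies 19 mm behind it; z points along the fingers, y is the direction in which the jaws open and shut (so a half turn about z gives the same grasp; the last joint's range is limited). The gripper opens to 88 mm and grips with 3 to 60 N. Pads are 18 mm wide; open, the fingers measure 123 mm over their backs; the gripper's body (75 mm by 187 mm) begins 45 mm behind the grasp point.
Start: joints at [1.117, 0.181, 1.607, -0, 1.354, -0.206], TCP at [141.019, 557.454, 238.714] pointing down, gripper open.
Joint ranges: [-2.99, 2.99], [-0.89, 2.07], [0.3, 2.58], [-1.14, 4.28], [0, 2.63], [-3.12, 3.12]. Speed limits (rad/s): [2.57, 2.57, 3.01, 3.14, 3.14, 3.14].

INTERFACE

Orientations are given as a rotation vector (axis times angle).
In Python, from rig import manip gives the robot as it stands.
- The arm moves only by the tool step_arm, never from a script. Its argument "plan" is a list of rows, each a list of 7 numbers: the shift along the tool's x, y, z normalised to -1 to 1, where 1 is 0.04 m, then the turn, a rotation vector about the tool's x, y, z normalised to -1 to 1, where 1 is 6 degrees, then the opening in per cent of the stroke, from 0 (shut) to 100 (fully open). A call has 1 to 12 rows; each row shifts and turns the commanded pose from where the row before left it, along the tool's axes as they then stand; what a row does not reach is not made up. A row lasts 1/12 s, in which the tool goes at most 41.7 mm and 7.16 degrees, less where a joint would pass 70% of its speed; a pose out of reach is approached as far as the arm can. A call with a number of a shift or a turn outside -1 to 1 is refused whole. A call with a gripper value outside its range is refused whole. The fingers move at their own pace and stop on an object; the grip force is fixed at half the most. Time passes only in rows, so rows that do not move let the fingers close. It gives the time, the measured TCP pose, the force and the opening at its end, in the units of the state.
- manip.get_state(): the state, without advancing time (a new reading comes with each control period).
- manip.read_camera(name): name is "side" or "top"; returns (picture, depth): 400x640x3 uint8, blue, green, red; 400x640 float32, mm along the optical axis (not along the pixel's ray), 0 where there is no reading.
- manip.camera_info(name): a dict with "fovy" (degrees; the focal length in pixels is half the picture's height over the tangent of half this angle, whatever the lens; pixels are square), "cx", "cy" (the principal point, pixels), "R" (3x3) and "t" (3): a world point X has camera coordinates R X + t. Camera axes: x right, y down, z forward; pixel columns grow to the right and rows downward; lengths in mm; the calibration is good to about 2 mm. A picture is of the moment at which its call begins. camera_info takes no time and is no camera call.
- manip.close_job(): hands the job in, once; it reports no verdict.
The state is a dict: "time": time; "joint_pos": joint angles; "dq": joint speeds; "tau": joint torques, N m; "eef_pos": TCP position; "eef_rot": TCP orientation; "force": force on the tool from outside, world axes, zero at the start; "moment": the same for the moment, N m; "opening": finger opening in mm.
Only numpy, scipy, OpenCV 4.12 (cv2) and the standard library are available. Lean on these libraries where they do the work, as an engineer would, in place of code of your own. Each camera call takes 0.05 s, during which the arm holds its last target.

TASK

Close up the washed topping pots of the chimney-cake counter for the night: put each of the four lids on the pot of its own shape and size, so that it sits flat on the rim all round, the square and the oblong lid in line with their pots. Leave the pots, the sugar shaker and the white jug standing where they are.

Things in the scene. Friction and masses are not known exactly. Their poses are not given: they have to be found in the camera images.
- lid_large_mid (a point): Loose steel lid, right way up on the table: 3 mm flange 114 mm across, round; under it an 8 mm deep plug 76 mm across; on top a round black knob 26 mm across, 36 tall. 47 mm high in all. Point: its centre, half-way up, 23.5 mm above the plug's underside (12.5 above the flange's top; grip 12 above this point). Round, its yaw does not matter. Seated, this point is 15.5 mm above the pot's rim.
- lid_small_mid (a point): Loose steel lid, right way up on the table: 3 mm flange 86 mm across, round; under it an 8 mm deep plug 48 mm across; on top a round black knob 26 mm across, 36 tall. 47 mm high in all. Point: its centre, half-way up, 23.5 mm above the plug's underside (12.5 above the flange's top; grip 12 above this point). Round, its yaw does not matter. Seated, this point is 15.5 mm above the pot's rim.
- lid_square_mid (a point): Loose steel lid, right way up on the table: 3 mm flange 94 by 94 mm with rounded corners; under it an 8 mm deep plug 56 by 56 mm; on top a black bar handle along x, 52 long, 14 wide, 16 to 36 mm above the flange, on two posts. 47 mm high in all. Point: its centre, half-way up, 23.5 mm above the plug's underside (12.5 above the flange's top; grip 12 above this point). x and y along its sides. Seated, this point is 15.5 mm above the pot's rim.
- lid_oblong_mid (a point): Loose steel lid, right way up on the table: 3 mm flange 126 mm (x) by 84 mm (y) with rounded corners; under it an 8 mm deep plug 88 by 46 mm; on top a black bar handle along x, 64 long, 14 wide, 16 to 36 mm above the flange, on two posts. 47 mm high in all. Point: its centre, half-way up, 23.5 mm above the plug's underside (12.5 above the flange's top; grip 12 above this point). x along its long side. Seated, this point is 15.5 mm above the pot's rim.
- pot_large: Large round steel pot, open at the top, empty, standing loose on the table. Inside 92 mm across, wall 4 mm with a rolled rim 4 mm proud on the outside, 75 mm high to the rim. Origin at the centre of its underside, its yaw does not matter, z up. The plug of its own lid has 8 mm of play all round.
- pot_small: Small round steel pot, open at the top, empty, standing loose on the table. Inside 64 mm across, wall 4 mm with a rolled rim 4 mm proud on the outside, 60 mm high to the rim. Origin at the centre of its underside, its yaw does not matter, z up. The plug of its own lid has 8 mm of play all round.
- pot_square: Square steel pot, open at the top, empty, standing loose on the table. Inside 72 by 72 mm, wall 4 mm with a rolled rim 4 mm proud on the outside, 65 mm high to the rim. Origin at the centre of its underside, x and y along its sides, z up. The plug of its own lid has 8 mm of play all round.
- pot_oblong: Oblong steel pot, open at the top, empty, standing loose on the table. Inside 104 mm (x) by 62 mm (y), wall 4 mm with a rolled rim 4 mm proud on the outside, 55 mm high to the rim. Origin at the centre of its underside, x along its long side, z up. The plug of its own lid has 8 mm of play all round.
- shaker: Sugar shaker, a bystander: clear body with domed steel top, 70 mm across and 110 mm high, loose. Origin at the centre of its underside.
- jug: White plastic measuring jug, a bystander: 84 mm across the mouth, 95 mm high, its handle reaching out to 69 mm from the axis along its +y, loose. Origin at the centre of its underside.
Mind the look-alikes: they are no part of the job. What is shaped like the part that bears lid_square_mid but red or yellow is not meant.

How it is judged (in metres and radians):
At the end, for the whole second after the job is handed in: Each lid on its own pot: within 3 mm of fully seated, 12 mm of the pot's axis, 0.06 rad of level; square (any of 4 ways) and oblong (either way) lids within 0.25 rad of in line. Pots, shaker and jug upright, within 30 mm of where they began; lids and pots at rest (z of lid_large_mid in the frame of pot_large between 0.0875 and 0.0935 m and horizontal distance between lid_large_mid and pot_large below 0.012 m and angle between each of lid_large_mid, lid_small_mid, lid_square_mid, lid_oblong_mid's own z axis and vertical below 0.06 rad and angle between each of pot_large, pot_small, pot_square, pot_oblong, shaker, jug's own z axis and vertical below 0.05 rad and distance of each of pot_large, pot_small, pot_square, pot_oblong, shaker, jug from where it was at the start of the episode below 0.03 m and linear speed of each of lid_large, pot_large, lid_small, pot_small, lid_square, pot_square, lid_oblong, pot_oblong below 0.01 m/s and z of lid_small_mid in the frame of pot_small between 0.0725 and 0.0785 m and horizontal distance between lid_small_mid and pot_small below 0.012 m and z of lid_square_mid in the frame of pot_square between 0.0775 and 0.0835 m and horizontal distance between lid_square_mid and pot_square below 0.012 m and (angle between the x axis of lid_square_mid and the x axis of pot_square, either way round below 0.25 rad or angle between the x axis of lid_square_mid and the y axis of pot_square, either way round below 0.25 rad) and z of lid_oblong_mid in the frame of pot_oblong between 0.0675 and 0.0735 m and horizontal distance between lid_oblong_mid and pot_oblong below 0.012 m and angle between the x axis of lid_oblong_mid and the x axis of pot_oblong, either way round below 0.25 rad); the robot touches nothing.
It fails at once if a pot, the sugar shaker or the jug is knocked over (angle between any of pot_large, pot_small, pot_square, pot_oblong, shaker, jug's own z axis and vertical above 0.6 rad).
It also fails if it takes over 128 s, if anything falls off the work surface, if the arm or the gripper's body presses on something with over 40 N, if the wrist force passes 120 N, or if a joint passes its speed limit or range.

## Working session

There is one attempt and no reset: what is moved stays moved. The work goes in short steps, Python scripts to look and compute and a tool call to move; the robot and the scene stay as the last step left them, time stands still between calls to the robot, and variables do not carry over. Pictures are saved under pics/ and viewed, and the job is handed in when it is done.

Besides the shell and the picture viewer there is one more tool, called after "Call:" by a JSON object that holds its "api" and its "payload". step_arm: Moves the arm, as the interface text tells. Its arguments: {"type":"object","properties":{"plan":{"type":"array"}},"required":["plan"]}

```bash
mkdir -p pics; ls
python3 - <<'E'
from rig import manip
import cv2,numpy as np
print(manip.get_state())
for n in("side","top"):
    p,d=manip.read_camera(n);cv2.imwrite(f"pics/{n}0.png",p);np.save(f"pics/{n}0.npy",d);print(n,manip.camera_info(n))
E
```

```text
pics
{'time': 0.0, 'joint_pos': array([ 1.11669481e+00,  1.81538042e-01,  1.60798124e+00,  1.43829993e-06,
        1.35379464e+00, -2.06302029e-01]), 'dq': array([ 9.18643365e-04, -5.97670222e-05,  7.61305690e-04, -3.96362010e-04,
        1.69579015e-05,  6.18030257e-04]), 'tau': array([ 3.43855409e-04, -4.33881390e+01, -3.41839957e+01,  7.00565474e-02,
        3.86794168e-02, -1.21717567e-04]), 'eef_pos': array([140.77959114, 556.95879011, 237.82475952]), 'eef_rot': array([-3.88178623e-01, -3.11695373e+00,  2.55652531e-03]), 'force': array([-0.57539957, -1.19918007,  0.91121497]), 'moment': array([0.06840456, 0.01316918, 0.00457182]), 'opening': 87.78314903460665}
side {'fovy': 56.187855954200536, 'cx': 324.2167268747676, 'cy': 199.9128515847239, 'R': array([[-0.98115318, -0.19301335,  0.00918048],
       [-0.15432954,  0.75414954, -0.63831095],
       [ 0.11627908, -0.62769764, -0.76972388]]), 't': array([ 419.43908581,   88.07859801, 1000.45471188])}
top {'fovy': 56.320751382116875, 'cx': 322.7506056614872, 'cy': 198.57625384489208, 'R': array([[-0.00767206, -0.99994379,  0.00731798],
       [-0.99808188,  0.00720779, -0.06148673],
       [ 0.06143053, -0.00777567, -0.99808107]]), 't': array([   2.97453228,  437.07660655, 1079.85856138])}
```

View pics/top0.png

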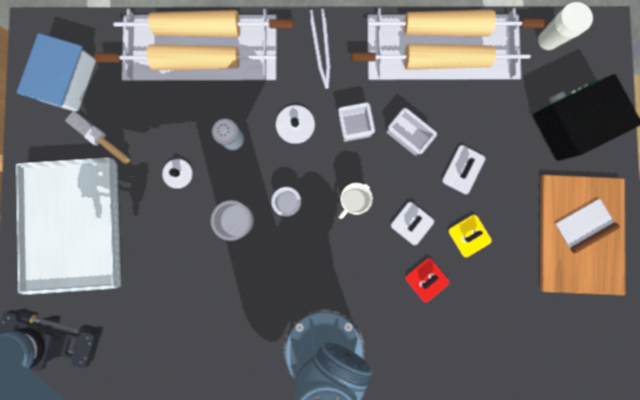

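View pics/side0.png

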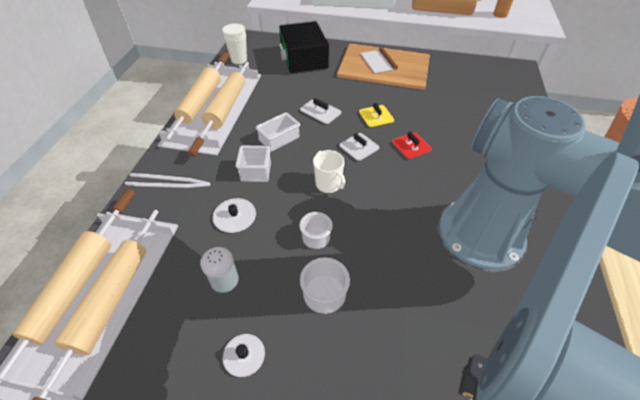

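The top picture shows these candidates:
- **Round lids:** (295,124), the larger, and (177,173), the smaller.
- **Square-shaped lids:** steel (412,222), yellow (470,236) and red (427,280). The steel one is meant, since red and yellow are excluded.
- **Oblong lid:** (464,168).
- **Pots:** large (232,220), small (286,201), square (356,121), oblong (411,131).
- **Bystanders:** shaker (228,133) and jug (355,198).

I'll measure these next.

```bash
cat > h.py <<'E'
import numpy as np,cv2
from rig import manip
def cloud(n,d):
    c=manip.camera_info(n);f=200/np.tan(np.radians(c["fovy"])/2)
    v,u=np.mgrid[0:400,0:640]
    X=np.stack([(u-c["cx"])/f*d,(v-c["cy"])/f*d,d],-1)
    W=(X-c["t"])@c["R"]
    W[d<=0]=np.nan
    return W
def proj(n,P):
    c=manip.camera_info(n);f=200/np.tan(np.radians(c["fovy"])/2)
    q=np.asarray(P)@c["R"].T+c["t"]
    return np.stack([q[...,0]/q[...,2]*f+c["cx"],q[...,1]/q[...,2]*f+c["cy"]],-1)
def crop(img,u,v,r,name,s=6):
    cv2.imwrite(name,cv2.resize(img[max(0,v-r):v+r,max(0,u-r):u+r],None,fx=s,fy=s,interpolation=cv2.INTER_CUBIC))
E
python3 - <<'E'
from h import *
p=cv2.imread("pics/top0.png")
W=cloud("top",np.load("pics/top0.npy"))
B=dict(lidL=(295,124,24),lidS=(177,173,20),lidQ=(412,222,25),lidO=(464,168,28),potL=(232,220,25),potS=(286,201,18),potQ=(356,121,22),potO=(411,131,28))
g=W[290:330,150:200].reshape(-1,3);print("table z",np.nanmean(g[:,2]),np.nanstd(g[:,2]))
H=dict(lidL=11,lidS=11,lidQ=11,lidO=11,potL=75,potS=60,potQ=65,potO=55)
for k,(u,v,r) in B.items():
    w=W[v-r:v+r,u-r:u+r].reshape(-1,3);w=w[np.isfinite(w[:,0])]
    z=w[:,2]
    print(k,"zmax",z.max().round(1),end=' ')
    m=(abs(z-H[k])<5) 
    q=w[m][:,:2].astype(np.float32)
    rc=cv2.minAreaRect(q);cc=cv2.minEnclosingCircle(q)
    print("n",m.sum(),"z",np.median(z[m]).round(1),"rect",np.round(rc[0],1),np.round(rc[1],1),round(rc[2],1),"circ",np.round(cc[0],1),round(cc[1],1))
    if k.startswith('lid'):
        m=z>38;
        q=w[m][:,:2].astype(np.float32);rc=cv2.minAreaRect(q)
        print("   knob n",m.sum(),q.mean(0),"rect",np.round(rc[0],1),np.round(rc[1],1),round(rc[2],1),z[m].mean())
s=cv2.resize(p[90:310,150:500],None,fx=2.28,fy=2.28,interpolation=cv2.INTER_CUBIC);cv2.imwrite("pics/c0.png",s)
E
```

```text
table z 0.9776121993863756 2.0119815728063366
lidL zmax 51.3 n 1036 z 11.6 rect [660.9  79.4] [136.5 115.9] 4.2 circ [662.8  61.8] 78.8
   knob n 65 [658.6895  81.341 ] rect [659.  81.] [25.3 22.8] 0.5 45.86182782264832
lidS zmax 52.2 n 573 z 11.6 rect [515.8 438.2] [105.7 110.4] 87.7 circ [522.3 437.9] 71.9
   knob n 68 [514.606   426.15167] rect [514.1 427.1] [25.3 23.5] 89.1 46.41386319852708
lidQ zmax 52.7 n 900 z 11.6 rect [ 366.7 -256.2] [133.2 129.1] 87.2 circ [ 365.2 -257.2] 90.8
   knob n 97 [ 363.938  -259.6006] rect [ 363.7 -260.4] [14.7 51.4] 51.8 46.74153591588055
lidO zmax 53.9 n 1044 z 11.5 rect [ 526.4 -416.6] [143.6 146.9] 22.9 circ [ 530.2 -419.7] 79.8
   knob n 121 [ 520.44446 -414.18344] rect [ 520.9 -415.2] [14.3 63.1] 61.5 46.57068701903642
potL zmax 82.4 n 378 z 75.1 rect [375.5 254.2] [107.5 107.6] 2.2 circ [376.3 255.2] 55.0
potS zmax 65.3 n 257 z 60.1 rect [427.  104.6] [79.7 79.1] 44.7 circ [428.3 104.6] 40.8
potQ zmax 72.3 n 364 z 64.8 rect [656.4 -95.6] [90.8 90.3] 10.0 circ [655.6 -94.7] 59.4
potO zmax 61.8 n 409 z 54.7 rect [ 628.3 -255.9] [121.6  80.5] 50.6 circ [ 627.7 -254.6] 69.3
```

View pics/c0.png

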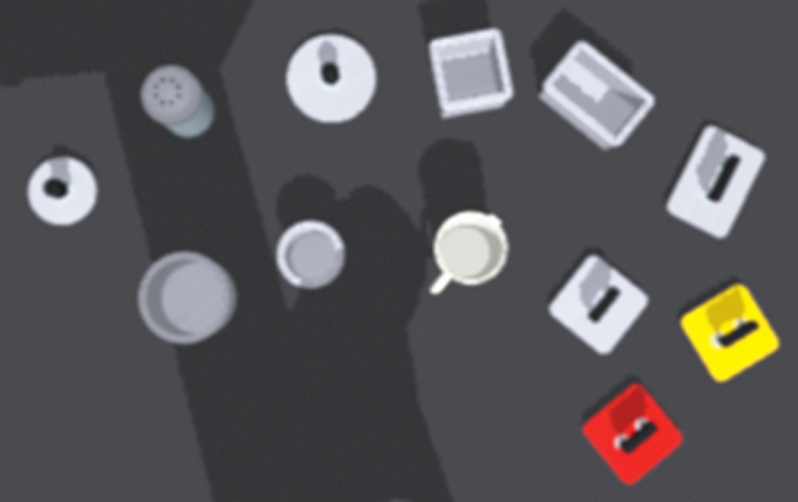

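Run:
```python
from h import *
p=cv2.imread("pics/top0.png");hsv=cv2.cvtColor(p,cv2.COLOR_BGR2HSV)
W=cloud("top",np.load("pics/top0.npy"))
B=dict(lidL=(295,124,24),lidS=(177,173,20),lidQ=(412,222,25),lidO=(464,168,26))
for k,(u,v,r) in B.items():
    sub=(slice(v-r,v+r),slice(u-r,u+r))
    m=((p[sub].max(-1)>110)).astype(np.uint8)
    n,l,s,c=cv2.connectedComponentsWithStats(m);i=1+np.argmax(s[1:,4])
    cn,_=cv2.findContours((l==i).astype(np.uint8),cv2.RETR_EXTERNAL,cv2.CHAIN_APPROX_NONE)
    q=max(cn,key=len)[:,0,:]+[u-r,v-r]
    # ray-plane z=11
    ci=manip.camera_info("top");f=200/np.tan(np.radians(ci["fovy"])/2)
    D=np.c_[(q[:,0]-ci["cx"])/f,(q[:,1]-ci["cy"])/f,np.ones(len(q))]@ci["R"]
    C=-ci["R"].T@ci["t"];P=C+D*((11-C[2])/D[:,2])[:,None]
    P=P[:,:2].astype(np.float32);rc=cv2.minAreaRect(P);cc=cv2.minEnclosingCircle(P)
    print(k,np.round(rc[0],1),np.round(rc[1],1),round(rc[2],1),np.round(cc[0],1),round(cc[1],1))
for nm,(u,v,r),h in(("shaker",(228,133,22),100),("jug",(355,198,22),92)):
    w=W[v-r:v+r,u-r:u+r].reshape(-1,3);w=w[w[:,2]>h];print(nm,np.median(w,0),w.min(0),w.max(0))
w=W[0:90,100:540].reshape(-1,3);w=w[w[:,2]>15];print("trays",np.nanmin(w,0),np.nanmax(w,0))
# side camera cross-check of knobs
Ws=cloud("side",np.load("pics/side0.npy"))
for k,(x,y,zl) in dict(lidL=(659,81,38),lidS=(514.5,427,38),lidQ=(364,-260,38),lidO=(521,-415,38),potL=(375.5,254,70),potS=(427,104.6,55),potQ=(656,-95.6,60),potO=(628,-256,50)).items():
    m=(np.hypot(Ws[...,0]-x,Ws[...,1]-y)<75)&(Ws[...,2]>zl)&(Ws[...,2]<zl+13)
    q=Ws[m][:,:2].astype(np.float32)
    if len(q)>5:
        rc=cv2.minAreaRect(q);print("side",k,len(q),np.round(rc[0],1),np.round(rc[1],1),round(rc[2],1))
```

```text
lidL [659.7  80.4] [118.7 114.4] 89.7 [659.4  80.7] 60.3
lidS [514.2 427.2] [88.4 85.7] 89.6 [514.1 427.2] 46.2
lidQ [ 363.  -261.3] [100.5 100.3] 50.8 [ 363.8 -261. ] 65.2
lidO [ 521.  -417.2] [ 90.6 132. ] 62.2 [ 520.4 -417.1] 74.6
shaker [617.66178661 265.83822902 107.36584698] [587.20317431 237.27988184 100.03918296] [647.92797277 299.81909434 115.43656776]
jug [ 443.54550573 -103.75420603   95.87899651] [ 392.26443352 -130.31551073   92.10890846] [473.96133038 -48.72950394 100.35045999]
trays [ 778.75463558 -641.98363025   15.0326891 ] [999.35173305 640.01604487  84.73712628]
side lidL 69 [660.   80.5] [23.3 24.9] 17.2
side lidS 135 [515.8 426.4] [23.9 24.2] 60.7
side lidQ 78 [ 364.5 -260.6] [14.8 51.1] 49.7
side lidO 78 [ 522.2 -416.2] [14.4 64.3] 61.6
side potL 578 [377.  253.3] [108.5 108.2] 76.4
side potS 308 [428.6 103. ] [80.8 79.4] 44.1
side potQ 292 [657.4 -95.5] [89.6 90.2] 10.2
side potO 275 [ 629.3 -257.7] [122.4  82.7] 48.9
```

```bash
cat >> h.py <<'E'
from scipy.spatial.transform import Rotation as Ro
def go(x,y,z,jaw,dt=None):
    s=manip.get_state();R=Ro.from_rotvec(s["eef_rot"]);j=np.radians(jaw)
    T=np.c_[[-np.sin(j),np.cos(j),0],[np.cos(j),np.sin(j),0],[0,0,-1]]
    d=R.inv().apply(np.array([x,y,z])-s["eef_pos"])/40
    r=np.degrees((R.inv()*Ro.from_matrix(T)).as_rotvec())/6
    ra=T.T@(np.array([x,y,z])-s["eef_pos"])/40
    print("t",round(s["time"],2),"tcp",s["eef_pos"].round(1),"F",s["force"].round(1),"open",round(s["opening"],1),"q",s["joint_pos"].round(2))
    print(" shift units",d.round(2),"after turn",ra.round(2)," turn units",r.round(2))
E
python3 -c "
from h import *
go(515,427,160,75.8)"
```

```text
t 0.1 tcp [140.8 557.  237.9] F [ 0.  -0.  -0.3] open 87.9 q [ 1.12  0.18  1.61  0.    1.35 -0.21]
 shift units [-9.87 -0.85  1.95] after turn [-9.87 -0.86  1.95]  turn units [-0.01 -0.    0.  ]
```

Call:
{"api": "step_arm", "payload": {"plan": [[-0.8, -0.07, 0.15, 0, 0, 0, 100], [-0.8, -0.07, 0.15, 0, 0, 0, 100], [-0.8, -0.07, 0.15, 0, 0, 0, 100], [-0.8, -0.07, 0.15, 0, 0, 0, 100], [-0.8, -0.07, 0.15, 0, 0, 0, 100], [-0.8, -0.07, 0.15, 0, 0, 0, 100], [-0.8, -0.07, 0.15, 0, 0, 0, 100], [-0.8, -0.07, 0.15, 0, 0, 0, 100], [-0.8, -0.07, 0.15, 0, 0, 0, 100], [-0.8, -0.07, 0.15, 0, 0, 0, 100], [-0.8, -0.07, 0.15, 0, 0, 0, 100], [-0.8, -0.07, 0.15, 0, 0, 0, 100]]}}

```text
time: 1.1
eef_pos: [506.2, 429.7, 165.8]
eef_rot: [-0.388, -3.117, 0.001]
force: [0.2, 0.1, -0.2]
opening: 88.2
```

```bash
python3 -c "
from h import *
go(515,427,16.5,75.8)"
```

```text
t 1.1 tcp [506.2 429.7 165.8] F [ 0.2  0.1 -0.2] open 88.2 q [ 0.53  0.44  1.43  0.    1.27 -0.8 ]
 shift units [-0.23 -0.01  3.73] after turn [-0.23 -0.01  3.73]  turn units [-0.01 -0.01 -0.  ]
```

Call:
{"api": "step_arm", "payload": {"plan": [[-0.23, 0, 0.5, 0, 0, 0, 100], [0, 0, 0.6, 0, 0, 0, 100], [0, 0, 0.6, 0, 0, 0, 100], [0, 0, 0.6, 0, 0, 0, 100], [0, 0, 0.5, 0, 0, 0, 100], [0, 0, 0.4, 0, 0, 0, 100], [0, 0, 0.3, 0, 0, 0, 100], [0, 0, 0.1, 0, 0, 0, 100], [0, 0, 0, 0, 0, 0, 100], [0, 0, 0, 0, 0, 0, 100]]}}

```text
time: 1.93
eef_pos: [514.3, 428.7, 23.3]
eef_rot: [0.388, 3.117, 0.001]
force: [-0.7, 0.3, 0.5]
opening: 87.9
```

Run:
```python
from h import *
go(515,427,16.5,75.8)
p,d=manip.read_camera("side");crop(p,244,350,50,"pics/g1.png",8)
```

```text
t 1.93 tcp [514.3 428.7  23.3] F [-0.7  0.3  0.5] open 87.9 q [ 0.52  0.63  1.47 -0.    1.04 -0.81]
 shift units [-0.03 -0.04  0.17] after turn [-0.03 -0.04  0.17]  turn units [0. 0. 0.]
```

View pics/g1.png

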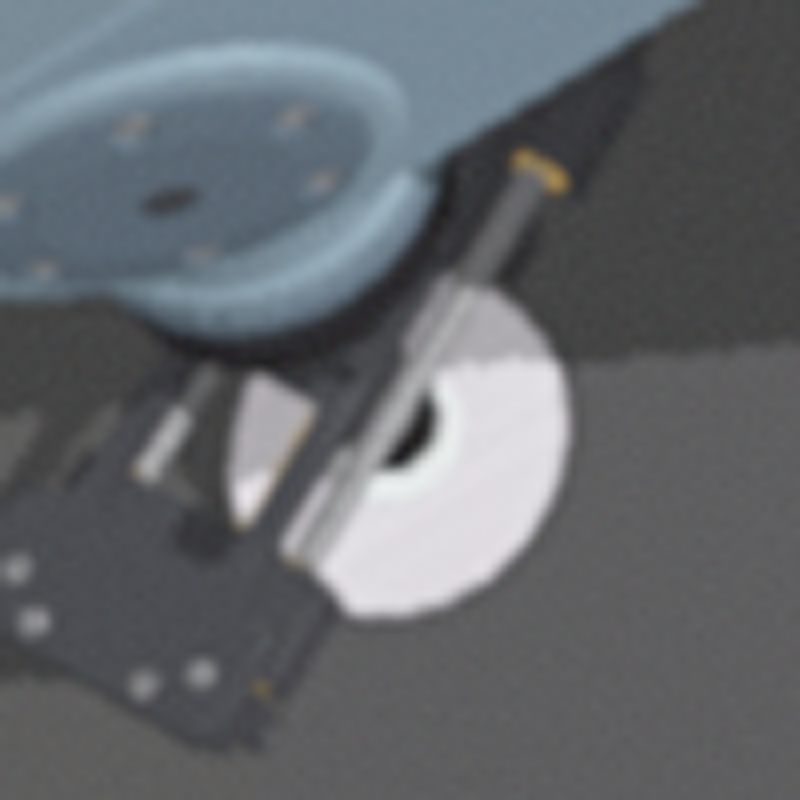

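The lid's black knob (crop 410,435) is between the jaws, so I'll lower the last 6 mm and close.

Call:
{"api": "step_arm", "payload": {"plan": [[-0.03, -0.04, 0.15, 0, 0, 0, 100], [0, 0, 0, 0, 0, 0, 0], [0, 0, 0, 0, 0, 0, 0], [0, 0, 0, 0, 0, 0, 0], [0, 0, 0, 0, 0, 0, 0], [0, 0, 0, 0, 0, 0, 0], [0, 0, 0, 0, 0, 0, 0], [0, 0, 0, 0, 0, 0, 0], [0, 0, 0, 0, 0, 0, 0], [0, 0, 0, 0, 0, 0, 0]]}}

```text
time: 2.82
eef_pos: [514.7, 426.6, 16.7]
eef_rot: [0.388, 3.117, 0.0]
force: [-0.1, -0.2, 0.5]
opening: 30.4
```

Run:
```python
from h import *
go(428,104,160,75.8)
```

```text
t 2.82 tcp [514.7 426.6  16.7] F [-0.1 -0.2  0.5] open 30.4 q [ 0.51  0.64  1.47  0.    1.03 -0.81]
 shift units [ 0.12 -8.35 -3.58] after turn [ 0.12 -8.35 -3.58]  turn units [0. 0. 0.]
```

Call:
{"api": "step_arm", "payload": {"plan": [[0, 0, 0, 0, 0, 0, 0], [0, 0, 0, 0, 0, 0, 0], [0, 0, 0, 0, 0, 0, 0], [0, 0, 0, 0, 0, 0, 0], [0, 0, -0.3, 0, 0, 0, 0], [0, 0, -0.6, 0, 0, 0, 0], [0, 0, -0.6, 0, 0, 0, 0], [0, 0, -0.6, 0, 0, 0, 0], [0, 0, -0.6, 0, 0, 0, 0], [0, 0, -0.6, 0, 0, 0, 0], [0, 0, -0.3, 0, 0, 0, 0]]}}

```text
time: 3.73
eef_pos: [516.0, 427.3, 165.2]
eef_rot: [0.388, 3.114, 0.005]
force: [0.3, 0.4, -0.5]
opening: 24.8
```

Call:
{"api": "step_arm", "payload": {"plan": [[0.01, -0.4, 0, 0, 0, 0, 0], [0.01, -0.7, 0, 0, 0, 0, 0], [0.01, -0.8, 0, 0, 0, 0, 0], [0.01, -0.8, 0, 0, 0, 0, 0], [0.01, -0.8, 0, 0, 0, 0, 0], [0.01, -0.8, 0, 0, 0, 0, 0], [0.01, -0.8, 0, 0, 0, 0, 0], [0.01, -0.8, 0, 0, 0, 0, 0], [0.01, -0.8, 0, 0, 0, 0, 0], [0.01, -0.7, 0, 0, 0, 0, 0], [0.01, -0.6, 0, 0, 0, 0, 0], [0.01, -0.3, 0, 0, 0, 0, 0]]}}

```text
time: 4.73
eef_pos: [427.6, 103.8, 160.6]
eef_rot: [-0.39, -3.117, 0.001]
force: [-0.1, 0.2, -1.0]
opening: 24.2
```

Run:
```python
from h import *
go(428,104,70,75.8)
p,d=manip.read_camera("side");crop(p,316,200,60,"pics/g2.png",6)
```

```text
t 4.73 tcp [427.6 103.8 160.6] F [-0.1  0.2 -1. ] open 24.2 q [-0.03 -0.04  2.01 -0.    1.17 -1.35]
 shift units [-0.01  0.01  2.27] after turn [-0.01  0.01  2.27]  turn units [-0.01 -0.   -0.01]
```

View pics/g2.png

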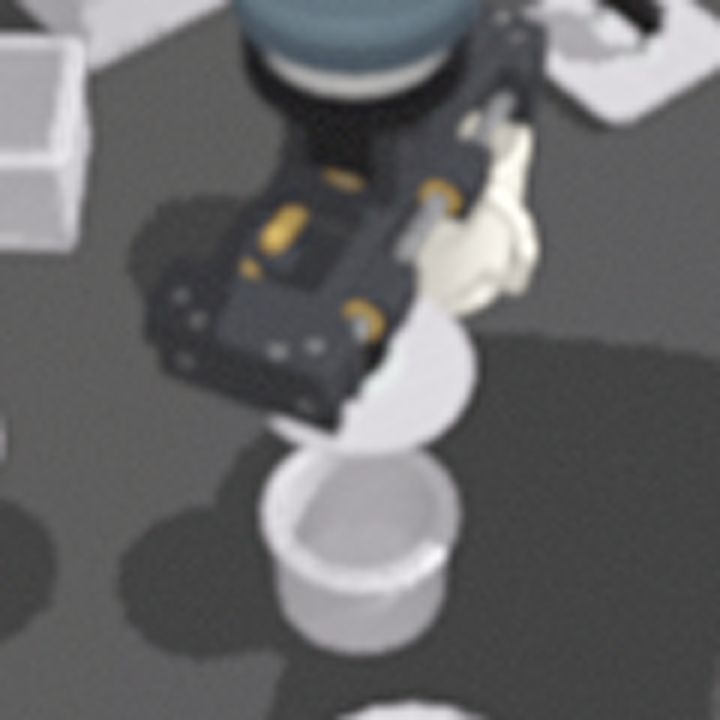

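The lid is held level over the small pot (crop 360,520), so I'll lower it.

Call:
{"api": "step_arm", "payload": {"plan": [[0, 0, 0.3, 0, 0, 0, 0], [0, 0, 0.5, 0, 0, 0, 0], [0, 0, 0.5, 0, 0, 0, 0], [0, 0, 0.4, 0, 0, 0, 0], [0, 0, 0.2, 0, 0, 0, 0], [0, 0, 0.1, 0, 0, 0, 0], [0, 0, 0.1, 0, 0, 0, 0], [0, 0, 0.08, 0, 0, 0, 0], [0, 0, 0.06, 0, 0, 0, 0], [0, 0, 0, 0, 0, 0, 0], [0, 0, 0, 0, 0, 0, 0]]}}

```text
time: 5.7
eef_pos: [429.0, 105.9, 71.5]
eef_rot: [0.388, 3.117, 0.0]
force: [-0.2, -0.5, -0.4]
opening: 25.2
```

Run:
```python
from h import *
go(428,104,68.5,75.8)
```

```text
t 5.7 tcp [429.  105.9  71.5] F [-0.2 -0.5 -0.4] open 25.2 q [-0.03  0.12  2.06 -0.    0.96 -1.35]
 shift units [ 0.01 -0.05  0.07] after turn [ 0.01 -0.05  0.07]  turn units [0.   0.01 0.  ]
```

Call:
{"api": "step_arm", "payload": {"plan": [[0, -0.04, 0.03, 0, 0, 0, 0], [0, 0, 0.03, 0, 0, 0, 0], [0, 0, 0, 0, 0, 0, 0], [0, 0, 0, 0, 0, 0, 0]]}}

```text
time: 6.03
eef_pos: [428.3, 104.3, 68.8]
eef_rot: [0.389, 3.117, 0.0]
force: [0.1, -0.3, -1.1]
opening: 25.2
```

Call:
{"api": "step_arm", "payload": {"plan": [[0, 0, 0, 0, 0, 0, 75], [0, 0, 0, 0, 0, 0, 75], [0, 0, 0, 0, 0, 0, 75], [0, 0, 0, 0, 0, 0, 75], [0, 0, 0, 0, 0, 0, 75], [0, 0, 0, 0, 0, 0, 75], [0, 0, 0, 0, 0, 0, 75], [0, 0, 0, 0, 0, 0, 75], [0, 0, 0, 0, 0, 0, 75]]}}

```text
time: 6.78
eef_pos: [428.3, 104.3, 68.7]
eef_rot: [0.388, 3.117, -0.0]
force: [0.2, -0.3, -0.5]
opening: 66.1
```

Run:
```python
from h import *
go(660,80.5,160,75.8)
```

```text
t 6.78 tcp [428.3 104.3  68.7] F [ 0.2 -0.3 -0.5] open 66.1 q [-0.03  0.13  2.06 -0.    0.95 -1.35]
 shift units [-5.76  0.84 -2.28] after turn [-5.76  0.84 -2.28]  turn units [-0.  0.  0.]
```

Raise, then travel to the large lid.

Call:
{"api": "step_arm", "payload": {"plan": [[0, 0, -0.4, 0, 0, 0, 75], [0, 0, -0.7, 0, 0, 0, 75], [0, 0, -0.7, 0, 0, 0, 75], [0, 0, -0.48, 0, 0, 0, 100], [-0.4, 0.06, 0, 0, 0, 0, 100], [-0.7, 0.1, 0, 0, 0, 0, 100], [-0.9, 0.13, 0, 0, 0, 0, 100], [-0.9, 0.13, 0, 0, 0, 0, 100], [-0.9, 0.13, 0, 0, 0, 0, 100], [-0.9, 0.13, 0, 0, 0, 0, 100], [-0.7, 0.1, 0, 0, 0, 0, 100], [-0.36, 0.06, 0, 0, 0, 0, 100]]}}

```text
time: 7.78
eef_pos: [662.7, 79.6, 159.5]
eef_rot: [0.389, 3.116, -0.0]
force: [-0.8, -0.8, 0.3]
opening: 88.4
```

Run:
```python
from h import *
p,d=manip.read_camera("side");crop(p,316,220,45,"pics/g3.png",8)
go(660,80.5,17,75.8)
W=cloud("top",manip.read_camera("top")[1])
m=(np.hypot(W[...,0]-428,W[...,1]-104)<70)
w=W[m];k=w[w[:,2]>88];fl=w[abs(w[:,2]-63)<5]
for q in(k,fl):
  if len(q)>5: print(len(q),np.median(q[:,2]),cv2.minAreaRect(q[:,:2].astype(np.float32)))
A=np.c_[fl[:,:2]-[428,104],np.ones(len(fl))];print(np.linalg.lstsq(A,fl[:,2],rcond=None)[0])
```

```text
t 7.83 tcp [663.7  79.3 159.5] F [-1.  -1.4  1.1] open 88.0 q [-0.06  0.45  1.42 -0.    1.26 -1.38]
 shift units [0.11 0.01 3.56] after turn [0.1  0.01 3.56]  turn units [ 0.    0.02 -0.01]
6973 621.8723011877885 ((425.26885986328125, 91.75672149658203), (114.39049530029297, 139.52487182617188), 77.4044418334961)
[0. 0. 0.]
```

View pics/g3.png

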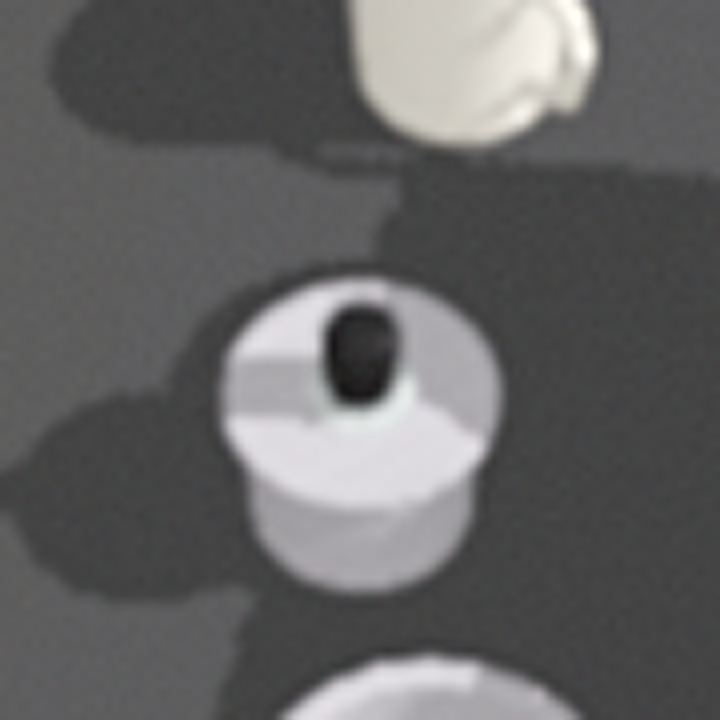

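The small lid sits level on its pot (crop 360,390; the arm hid it from the top camera). Next I'll descend on the large lid.

Call:
{"api": "step_arm", "payload": {"plan": [[0.1, 0, 0.4, 0, 0, 0, 100], [0, 0, 0.6, 0, 0, 0, 100], [0, 0, 0.6, 0, 0, 0, 100], [0, 0, 0.6, 0, 0, 0, 100], [0, 0, 0.5, 0, 0, 0, 100], [0, 0, 0.3, 0, 0, 0, 100], [0, 0, 0.2, 0, 0, 0, 100], [0, 0, 0.1, 0, 0, 0, 100], [0, 0, 0, 0, 0, 0, 100], [0, 0, 0, 0, 0, 0, 100]]}}

```text
time: 8.72
eef_pos: [656.6, 81.4, 29.0]
eef_rot: [0.388, 3.116, 0.0]
force: [-0.5, -0.5, 0.5]
opening: 88.1
```

Run:
```python
from h import *
go(660,80.5,17,75.8)
p,d=manip.read_camera("side");crop(p,234,212,45,"pics/g4.png",8)
```

```text
t 8.72 tcp [656.6  81.4  29. ] F [-0.5 -0.5  0.5] open 88.1 q [-0.06  0.61  1.49 -0.    1.04 -1.38]
 shift units [-0.09 -0.    0.3 ] after turn [-0.09 -0.    0.3 ]  turn units [0.   0.01 0.  ]
```

View pics/g4.png

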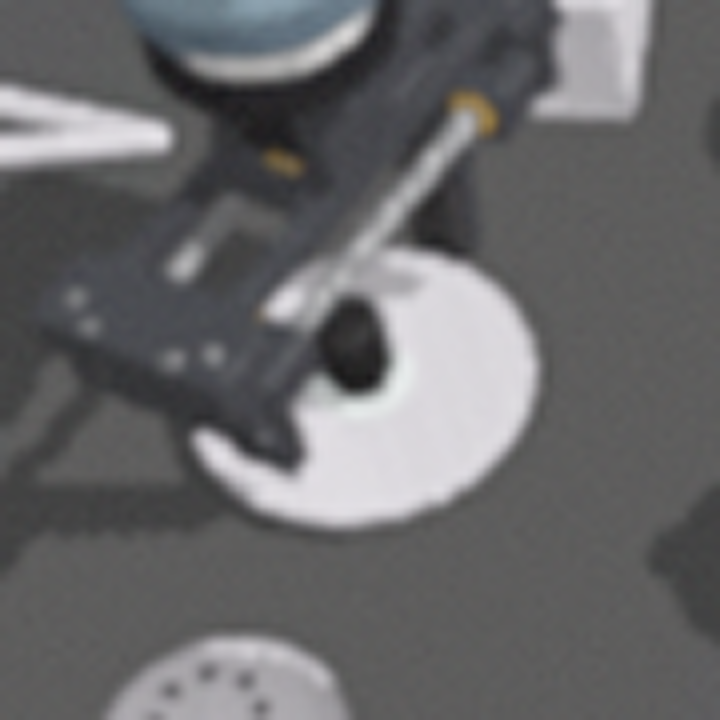

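Call:
{"api": "step_arm", "payload": {"plan": [[-0.09, 0, 0.2, 0, 0, 0, 100], [0, 0, 0.1, 0, 0, 0, 60], [0, 0, 0, 0, 0, 0, 0], [0, 0, 0, 0, 0, 0, 0], [0, 0, 0, 0, 0, 0, 0], [0, 0, 0, 0, 0, 0, 0], [0, 0, 0, 0, 0, 0, 0], [0, 0, 0, 0, 0, 0, 0], [0, 0, 0, 0, 0, 0, 0], [0, 0, 0, 0, 0, 0, 0], [0, 0, 0, 0, 0, 0, 0], [0, 0, 0, 0, 0, 0, 0]]}}

```text
time: 9.77
eef_pos: [659.5, 80.6, 16.0]
eef_rot: [0.388, 3.117, 0.0]
force: [-0.4, 1.1, 1.1]
opening: 24.9
```

Call:
{"api": "step_arm", "payload": {"plan": [[0, 0, 0, 0, 0, 0, 0], [0, 0, 0, 0, 0, 0, 0], [0, 0, 0, 0, 0, 0, 0]]}}

```text
time: 10.02
eef_pos: [659.5, 80.6, 16.0]
eef_rot: [0.388, 3.117, 0.0]
force: [-0.1, 0.2, 1.2]
opening: 25.0
```

Run:
```python
from h import *
go(376.3,253.8,170,75.8)
```

```text
t 10.02 tcp [659.5  80.6  16. ] F [-0.1  0.2  1.2] open 25.0 q [-0.06  0.63  1.49  0.    1.03 -1.38]
 shift units [ 7.93  2.46 -3.85] after turn [ 7.93  2.46 -3.85]  turn units [0. 0. 0.]
```

Call:
{"api": "step_arm", "payload": {"plan": [[0, 0, -0.3, 0, 0, 0, 0], [0, 0, -0.6, 0, 0, 0, 0], [0, 0, -0.7, 0, 0, 0, 0], [0, 0, -0.7, 0, 0, 0, 0], [0, 0, -0.7, 0, 0, 0, 0], [0, 0, -0.55, 0, 0, 0, 0], [0, 0, -0.3, 0, 0, 0, 0], [0, 0, 0, 0, 0, 0, 0]]}}

```text
time: 10.68
eef_pos: [661.4, 80.4, 174.1]
eef_rot: [0.387, 3.111, 0.001]
force: [0.3, -0.2, -1.3]
opening: 25.2
```

Call:
{"api": "step_arm", "payload": {"plan": [[0.4, 0.12, 0, 0, 0, 0, 0], [0.7, 0.22, 0, 0, 0, 0, 0], [0.8, 0.25, 0, 0, 0, 0, 0], [0.8, 0.25, 0, 0, 0, 0, 0], [0.8, 0.25, 0, 0, 0, 0, 0], [0.8, 0.25, 0, 0, 0, 0, 0], [0.8, 0.25, 0, 0, 0, 0, 0], [0.8, 0.25, 0, 0, 0, 0, 0], [0.8, 0.25, 0, 0, 0, 0, 0], [0.7, 0.2, 0, 0, 0, 0, 0], [0.4, 0.12, 0, 0, 0, 0, 0], [0.1, 0.05, 0, 0, 0, 0, 0]]}}

```text
time: 11.68
eef_pos: [373.5, 254.1, 168.1]
eef_rot: [-0.384, -3.114, 0.002]
force: [-0.0, -0.0, -1.3]
opening: 25.2
```

Run:
```python
from h import *
go(376.3,253.8,83.5,75.8)
p,d=manip.read_camera("side");crop(p,324,260,60,"pics/g5.png",6)
go(376.3,253.8,83.5,75.8)
```

```text
t 11.68 tcp [373.5 254.1 168.1] F [-0.  -0.  -1.3] open 25.2 q [ 0.33 -0.02  1.97  0.    1.19 -0.99]
 shift units [-0.08  0.01  2.11] after turn [-0.07  0.01  2.11]  turn units [-0.02 -0.04  0.02]
t 11.73 tcp [374.7 254.  168.5] F [ 0.7  0.  -1.2] open 24.9 q [ 0.33 -0.02  1.97  0.    1.19 -0.99]
 shift units [-0.05  0.01  2.13] after turn [-0.04  0.    2.13]  turn units [-0.01 -0.02  0.02]
```

View pics/g5.png

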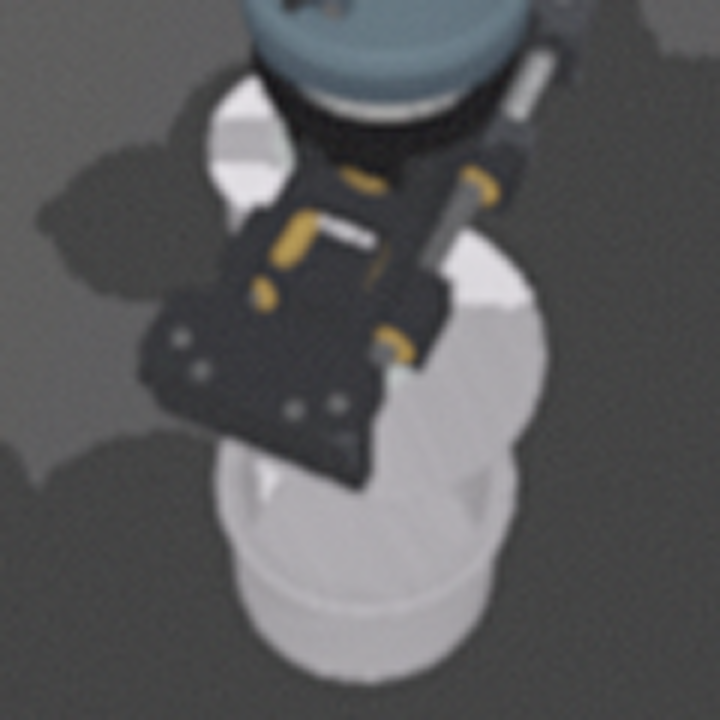

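Call:
{"api": "step_arm", "payload": {"plan": [[0, 0, 0.3, 0, 0, 0, 0], [0, 0, 0.5, 0, 0, 0, 0], [0, 0, 0.5, 0, 0, 0, 0], [0, 0, 0.3, 0, 0, 0, 0], [0, 0, 0.2, 0, 0, 0, 0], [0, 0, 0.1, 0, 0, 0, 0], [0, 0, 0.1, 0, 0, 0, 0], [0, 0, 0.05, 0, 0, 0, 0], [0, 0, 0, 0, 0, 0, 0], [0, 0, 0, 0, 0, 0, 0], [0, 0, 0, 0, 0, 0, 0]]}}

```text
time: 12.65
eef_pos: [377.8, 253.6, 88.5]
eef_rot: [0.388, 3.116, 0.001]
force: [-0.5, -0.1, -1.7]
opening: 24.7
```

Run:
```python
from h import *
go(376.3,253.8,83,75.8)
```

```text
t 12.65 tcp [377.8 253.6  88.5] F [-0.5 -0.1 -1.7] open 24.7 q [ 0.33  0.12  2.02 -0.    1.   -0.99]
 shift units [ 0.04 -0.    0.14] after turn [ 0.04 -0.    0.14]  turn units [0.01 0.01 0.  ]
```

Call:
{"api": "step_arm", "payload": {"plan": [[0.03, 0, 0.05, 0, 0, 0, 0], [0, 0, 0.05, 0, 0, 0, 0], [0, 0, 0.03, 0, 0, 0, 0], [0, 0, 0, 0, 0, 0, 0], [0, 0, 0, 0, 0, 0, 0]]}}

```text
time: 13.07
eef_pos: [376.1, 253.8, 82.9]
eef_rot: [-0.388, -3.117, 0.0]
force: [-2.2, -0.4, 3.1]
opening: 25.2
```

Call:
{"api": "step_arm", "payload": {"plan": [[0, 0, 0, 0, 0, 0, 75], [0, 0, 0, 0, 0, 0, 75], [0, 0, 0, 0, 0, 0, 75], [0, 0, 0, 0, 0, 0, 75], [0, 0, 0, 0, 0, 0, 75], [0, 0, 0, 0, 0, 0, 75], [0, 0, 0, 0, 0, 0, 75], [0, 0, 0, 0, 0, 0, 75], [0, 0, 0, 0, 0, 0, 75], [0, 0, -0.3, 0, 0, 0, 75], [0, 0, -0.7, 0, 0, 0, 75], [0, 0, -0.7, 0, 0, 0, 75]]}}

```text
time: 14.07
eef_pos: [374.9, 253.3, 150.5]
eef_rot: [-0.388, -3.114, 0.002]
force: [-0.0, 0.3, -0.9]
opening: 66.2
```

Call:
{"api": "step_arm", "payload": {"plan": [[0, 0, -0.4, 0, 0, 0.6, 75], [0, 0, 0, 0, 0, 0.9, 75], [0, 0, 0, 0, 0, 0.9, 75], [0, 0, 0, 0, 0, 0.9, 75], [0, 0, 0, 0, 0, 0.84, 100]]}}

```text
time: 14.48
eef_pos: [376.1, 253.7, 166.9]
eef_rot: [1.056, 2.958, 0.0]
force: [0.0, 0.5, 0.0]
opening: 70.9
```

Run:
```python
from h import *
go(363.8,-260.8,180,51)
```

```text
t 14.48 tcp [376.1 253.7 166.9] F [0.  0.5 0. ] open 70.9 q [ 0.33 -0.01  1.97 -0.    1.18 -0.55]
 shift units [ -7.91 -10.15  -0.33] after turn [ -7.86 -10.19  -0.33]  turn units [ 0.    0.   -0.05]
```

Call:
{"api": "step_arm", "payload": {"plan": [[-0.2, -0.3, 0, 0, 0, 0, 100], [-0.5, -0.65, 0, 0, 0, 0, 100], [-0.6, -0.78, 0, 0, 0, 0, 100], [-0.6, -0.78, 0, 0, 0, 0, 100], [-0.6, -0.78, 0, 0, 0, 0, 100], [-0.6, -0.78, 0, 0, 0, 0, 100], [-0.6, -0.78, 0, 0, 0, 0, 100], [-0.6, -0.78, 0, 0, 0, 0, 100], [-0.6, -0.78, 0, 0, 0, 0, 100], [-0.6, -0.78, 0, 0, 0, 0, 100], [-0.6, -0.78, 0, 0, 0, 0, 100], [-0.6, -0.78, 0, 0, 0, 0, 100]]}}

```text
time: 15.48
eef_pos: [363.3, -189.0, 167.0]
eef_rot: [1.05, 2.96, -0.0]
force: [1.7, 0.4, 0.4]
opening: 87.9
```

Call:
{"api": "step_arm", "payload": {"plan": [[-0.6, -0.7, 0, 0, 0, 0, 100], [-0.4, -0.5, 0, 0, 0, 0, 100], [-0.16, -0.25, 0, 0, 0, 0, 100], [0, 0, 0, 0, 0, 0, 100]]}}

```text
time: 15.82
eef_pos: [363.0, -263.2, 166.7]
eef_rot: [-1.054, -2.959, 0.0]
force: [-0.3, 0.9, 0.2]
opening: 88.5
```

Run:
```python
from h import *
go(363.8,-260.8,17,51)
p,d=manip.read_camera("top");cv2.imwrite("pics/top1.png",p);W=cloud("top",d)
p2,d2=manip.read_camera("side");cv2.imwrite("pics/side1.png",p2)
for x,y,h in((428,104,60),(376.3,253.8,75)):
  m=(np.hypot(W[...,0]-x,W[...,1]-y)<70)
  w=W[m];k=w[(w[:,2]>h+27)&(w[:,2]<h+45)];fl=w[abs(w[:,2]-h-3)<6]
  for q in(k,fl):
    if len(q)>5: print(len(q),np.median(q[:,2]),cv2.minAreaRect(q[:,:2].astype(np.float32)))
  A=np.c_[fl[:,:2]-[x,y],np.ones(len(fl))];print(np.linalg.lstsq(A,fl[:,2],rcond=None)[0])
```

```text
t 15.82 tcp [ 363.  -263.2  166.7] F [-0.3  0.9  0.2] open 88.5 q [-0.89 -0.03  1.98 -0.    1.18 -1.78]
 shift units [0.02 0.06 3.74] after turn [0.02 0.06 3.74]  turn units [-0.    0.   -0.03]
73 98.3574102901547 ((428.03167724609375, 104.69834899902344), (25.016193389892578, 22.9438419342041), 62.98904037475586)
660 63.913513060479325 ((428.0022277832031, 105.47123718261719), (83.39348602294922, 82.89505767822266), 44.662723541259766)
[ 5.52002192e-04 -5.96547683e-04  6.38909260e+01]
78 113.54242833935032 ((376.2467346191406, 253.4459228515625), (23.857168197631836, 23.918851852416992), 25.20699691772461)
1255 78.77571879097765 ((376.3349304199219, 253.54141235351562), (111.91548156738281, 109.6727294921875), 89.794189453125)
[-1.42972266e-04  3.52588613e-04  7.88694018e+01]
```

View pics/side1.png

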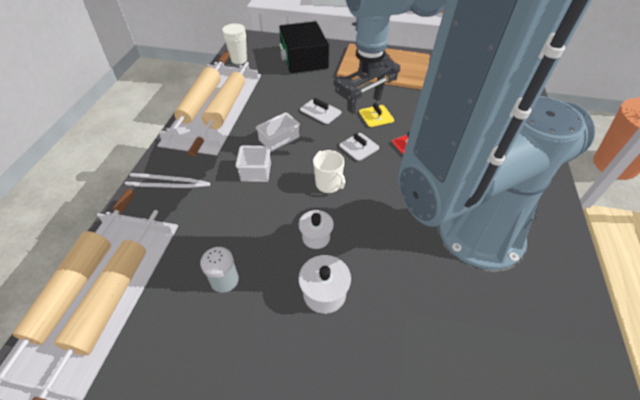

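Both round lids are level at the seated height (flanges about 63.9 and 78.8 mm) and centred. The square lid meant is the steel one at side (358,147), seen enlarged in c0 at (600,303). The yellow (376,116) and red (410,145) ones are decoys. I'll descend with the jaws half open to stay clear of them.

Call:
{"api": "step_arm", "payload": {"plan": [[0.02, 0.05, 0.4, 0, 0, 0, 50], [0, 0, 0.6, 0, 0, 0, 50], [0, 0, 0.6, 0, 0, 0, 50], [0, 0, 0.6, 0, 0, 0, 50], [0, 0, 0.3, 0, 0, 0, 50], [0, 0, 0.2, 0, 0, 0, 50], [0, 0, 0, 0, 0, 0, 50], [0, 0, 0, 0, 0, 0, 50]]}}

```text
time: 16.58
eef_pos: [364.2, -258.2, 59.0]
eef_rot: [-1.047, -2.962, -0.0]
force: [-0.1, -0.9, 0.5]
opening: 43.8
```

Run:
```python
from h import *
go(363.8,-260.8,17,51)
p,d=manip.read_camera("side");crop(p,358,140,40,"pics/g6.png",8)
p,d=manip.read_camera("top");crop(p,412,222,40,"pics/g6t.png",8)
```

```text
t 16.58 tcp [ 364.2 -258.2   59. ] F [-0.1 -0.9  0.5] open 43.8 q [-0.88  0.16  2.05  0.    0.93 -1.77]
 shift units [-0.03 -0.06  1.05] after turn [-0.03 -0.06  1.05]  turn units [ 0.   -0.    0.01]
```

View pics/g6.png

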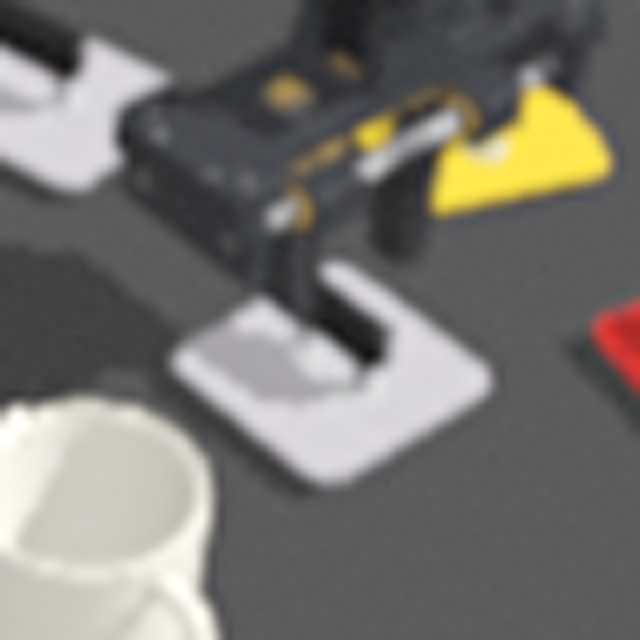

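View pics/g6t.png

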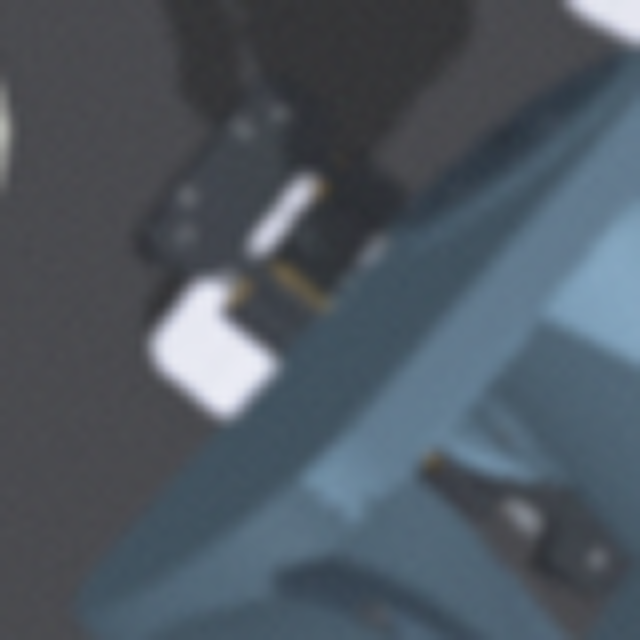

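The bar handle (side crop 345,325) lies between the fingers and the yellow lid is well clear. Lower and close.

Call:
{"api": "step_arm", "payload": {"plan": [[-0.03, -0.06, 0.3, 0, 0, 0, 50], [0, 0, 0.4, 0, 0, 0, 50], [0, 0, 0.25, 0, 0, 0, 50], [0, 0, 0.08, 0, 0, 0, 50], [0, 0, 0, 0, 0, 0, 50], [0, 0, 0, 0, 0, 0, 0], [0, 0, 0, 0, 0, 0, 0], [0, 0, 0, 0, 0, 0, 0], [0, 0, 0, 0, 0, 0, 0], [0, 0, 0, 0, 0, 0, 0], [0, 0, 0, 0, 0, 0, 0], [0, 0, 0, 0, 0, 0, 0]]}}

```text
time: 17.68
eef_pos: [363.6, -262.0, 17.9]
eef_rot: [1.049, 2.961, -0.0]
force: [-0.2, 0.8, 4.4]
opening: 13.5
```

Call:
{"api": "step_arm", "payload": {"plan": [[0, 0, 0, 0, 0, 0, 0], [0, 0, 0, 0, 0, 0, 0], [0, 0, -0.3, 0, 0, 0, 0], [0, 0, -0.7, 0, 0, 0, 0], [0, 0, -0.7, 0, 0, 0, 0], [0, 0, -0.7, 0, 0, 0, 0], [0, 0, -0.7, 0, 0, 0, 0], [0, 0, -0.5, 0, 0, 0, 0], [0, 0, -0.3, 0, 0, 0, 0], [0, 0, 0, 0, 0, 0, 0]]}}

```text
time: 18.52
eef_pos: [364.4, -263.0, 176.1]
eef_rot: [1.048, 2.957, -0.004]
force: [-0.2, -0.9, -1.1]
opening: 13.6
```

Run:
```python
from h import *
go(657,-95.5,170,10.1)
```

```text
t 18.52 tcp [ 364.4 -263.   176.1] F [-0.2 -0.9 -1.1] open 13.6 q [-0.89 -0.04  1.98 -0.    1.2  -1.78]
 shift units [-3.04  7.86  0.16] after turn [2.84 7.94 0.15]  turn units [0.01 0.05 6.81]
```

Call:
{"api": "step_arm", "payload": {"plan": [[0, 0, 0, 0, 0, 0.5, 0], [0, 0, 0, 0, 0, 0.9, 0], [0, 0, 0, 0, 0, 0.9, 0], [0, 0, 0, 0, 0, 0.9, 0], [0, 0, 0, 0, 0, 0.9, 0], [0, 0, 0, 0, 0, 0.9, 0], [0, 0, 0, 0, 0, 0.9, 0], [0, 0, 0, 0, 0, 0.6, 0], [0, 0, 0, 0, 0, 0.3, 0]]}}

```text
time: 19.27
eef_pos: [362.7, -261.0, 171.8]
eef_rot: [-2.018, -2.404, -0.001]
force: [-1.0, -0.1, -1.2]
opening: 13.8
```

Call:
{"api": "step_arm", "payload": {"plan": [[0.12, 0.35, 0, 0, 0, 0, 0], [0.25, 0.7, 0, 0, 0, 0, 0], [0.29, 0.8, 0, 0, 0, 0, 0], [0.29, 0.8, 0, 0, 0, 0, 0], [0.29, 0.8, 0, 0, 0, 0, 0], [0.29, 0.8, 0, 0, 0, 0, 0], [0.29, 0.8, 0, 0, 0, 0, 0], [0.29, 0.8, 0, 0, 0, 0, 0], [0.29, 0.8, 0, 0, 0, 0, 0], [0.25, 0.7, 0, 0, 0, 0, 0], [0.15, 0.45, 0, 0, 0, 0, 0], [0.04, 0.14, 0, 0, 0, 0, 0]]}}

```text
time: 20.27
eef_pos: [657.1, -91.7, 170.9]
eef_rot: [-2.012, -2.41, 0.0]
force: [-0.4, -0.3, -0.9]
opening: 13.6
```

Run:
```python
from h import *
go(657,-95.5,73,10.1)
p,d=manip.read_camera("side");crop(p,260,140,50,"pics/g7.png",8)
go(657,-95.5,73,10.1)
```

```text
t 20.27 tcp [657.1 -91.7 170.9] F [-0.4 -0.3 -0.9] open 13.6 q [-0.32  0.44  1.42  0.    1.28 -0.5 ]
 shift units [-0.1  -0.02  2.45] after turn [-0.09 -0.02  2.45]  turn units [-0.02 -0.01  0.03]
t 20.32 tcp [656.6 -92.2 171. ] F [-0.2  0.1 -1.3] open 13.2 q [-0.32  0.43  1.43  0.    1.28 -0.5 ]
 shift units [-0.09  0.    2.45] after turn [-0.08 -0.    2.45]  turn units [-0.02 -0.01  0.03]
```

View pics/g7.png

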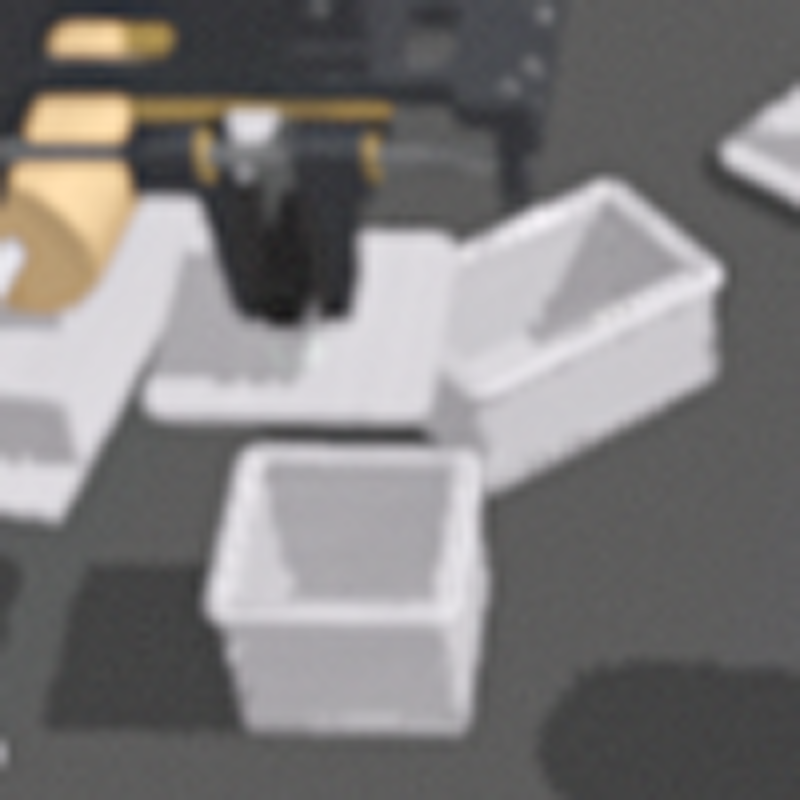

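The square lid hangs level and in line with its pot (crop 350,530). Lowering it now.

Call:
{"api": "step_arm", "payload": {"plan": [[-0.08, 0, 0.3, 0, 0, 0, 0], [0, 0, 0.6, 0, 0, 0, 0], [0, 0, 0.6, 0, 0, 0, 0], [0, 0, 0.4, 0, 0, 0, 0], [0, 0, 0.2, 0, 0, 0, 0], [0, 0, 0.1, 0, 0, 0, 0], [0, 0, 0.1, 0, 0, 0, 0], [0, 0, 0, 0, 0, 0, 0], [0, 0, 0, 0, 0, 0, 0], [0, 0, 0, 0, 0, 0, 0]]}}

```text
time: 21.15
eef_pos: [657.2, -97.4, 82.8]
eef_rot: [2.015, 2.408, 0.001]
force: [-0.1, -0.2, -2.2]
opening: 13.7
```

Run:
```python
from h import *
go(657,-95.5,73.5,10.1)
```

```text
t 21.15 tcp [657.2 -97.4  82.8] F [-0.1 -0.2 -2.2] open 13.7 q [-0.33  0.54  1.47 -0.    1.13 -0.5 ]
 shift units [0.05 0.   0.23] after turn [0.05 0.   0.23]  turn units [0.02 0.01 0.01]
```

Call:
{"api": "step_arm", "payload": {"plan": [[0.04, 0, 0.08, 0, 0, 0, 0], [0, 0, 0.07, 0, 0, 0, 0], [0, 0, 0.06, 0, 0, 0, 0], [0, 0, 0, 0, 0, 0, 0], [0, 0, 0, 0, 0, 0, 0]]}}

```text
time: 21.57
eef_pos: [656.6, -95.3, 74.9]
eef_rot: [2.015, 2.409, 0.0]
force: [-4.8, 0.8, 9.8]
opening: 13.6
```

Run:
```python
from h import *
go(657,-95.5,73.5,10.1)
p,d=manip.read_camera("side");crop(p,255,155,40,"pics/g8.png",8)
```

```text
t 21.57 tcp [656.6 -95.3  74.9] F [-4.8  0.8  9.8] open 13.6 q [-0.32  0.55  1.48 -0.    1.12 -0.5 ]
 shift units [-0.01  0.01  0.04] after turn [-0.01  0.01  0.04]  turn units [0.01 0.   0.02]
```

View pics/g8.png

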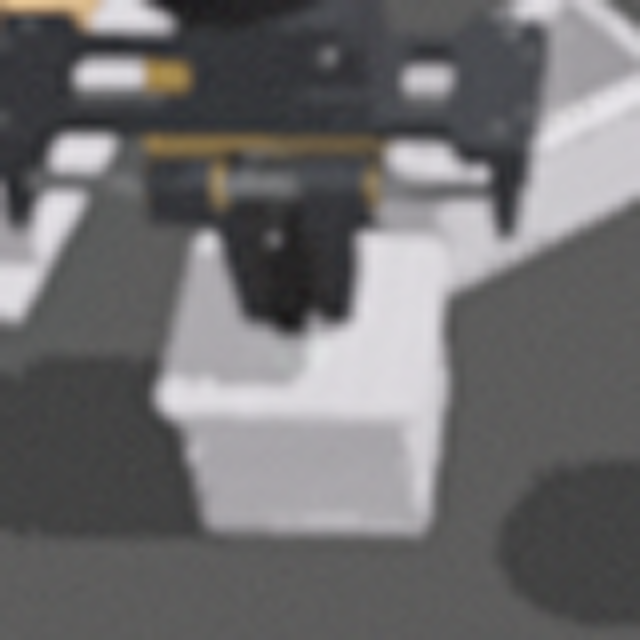

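The lid is on the rim with a 10 N contact. Release, rise, then turn for the oblong lid.

Call:
{"api": "step_arm", "payload": {"plan": [[0, 0, 0, 0, 0, 0, 50], [0, 0, 0, 0, 0, 0, 50], [0, 0, 0, 0, 0, 0, 50], [0, 0, 0, 0, 0, 0, 50], [0, 0, 0, 0, 0, 0, 50], [0, 0, 0, 0, 0, 0, 50], [0, 0, 0, 0, 0, 0, 50], [0, 0, -0.3, 0, 0, 0, 50], [0, 0, -0.6, 0, 0, 0, 50], [0, 0, -0.7, 0, 0, 0, 50], [0, 0, -0.5, 0, 0, 0, 50], [0, 0, -0.3, 0, 0, 0, 50]]}}

```text
time: 22.62
eef_pos: [657.8, -95.9, 173.4]
eef_rot: [2.013, 2.406, 0.003]
force: [0.6, 0.1, 0.4]
opening: 44.0
```

Call:
{"api": "step_arm", "payload": {"plan": [[0, 0, 0, 0, 0, -0.5, 50], [0, 0, 0, 0, 0, -0.9, 50], [0, 0, 0, 0, 0, -0.9, 50], [0, 0, 0, 0, 0, -0.9, 50], [0, 0, 0, 0, 0, -0.9, 50], [0, 0, 0, 0, 0, -0.9, 50], [0, 0, 0, 0, 0, -0.9, 50], [0, 0, 0, 0, 0, -0.9, 50], [0, 0, 0, 0, 0, -0.9, 50], [0, 0, 0, 0, 0, -0.9, 50], [0, 0, 0, 0, 0, 0, 50]]}}

```text
time: 23.53
eef_pos: [656.0, -95.5, 169.1]
eef_rot: [-0.761, -3.047, -0.0]
force: [-0.2, 0.3, -0.3]
opening: 44.0
```

Run:
```python
from h import *
go(521.5,-416.5,150,61.8)
```

```text
t 23.53 tcp [656.  -95.5 169.1] F [-0.2  0.3 -0.3] open 44.0 q [-0.32  0.43  1.43 -0.    1.28 -1.4 ]
 shift units [-0.81 -8.66  0.48] after turn [-0.83 -8.66  0.48]  turn units [-0.   -0.    0.02]
```

Call:
{"api": "step_arm", "payload": {"plan": [[-0.03, -0.4, 0, 0, 0, 0, 50], [-0.08, -0.8, 0, 0, 0, 0, 50], [-0.08, -0.85, 0, 0, 0, 0, 50], [-0.08, -0.85, 0, 0, 0, 0, 50], [-0.08, -0.85, 0, 0, 0, 0, 50], [-0.08, -0.85, 0, 0, 0, 0, 50], [-0.08, -0.85, 0, 0, 0, 0, 50], [-0.08, -0.85, 0, 0, 0, 0, 50], [-0.08, -0.85, 0, 0, 0, 0, 50], [-0.08, -0.75, 0, 0, 0, 0, 50], [-0.05, -0.5, 0, 0, 0, 0, 50], [-0.03, -0.26, 0.3, 0, 0, 0, 50]]}}

```text
time: 24.53
eef_pos: [520.4, -421.1, 159.6]
eef_rot: [0.774, 3.041, -0.006]
force: [1.0, -0.8, 1.0]
opening: 44.2
```

Call:
{"api": "step_arm", "payload": {"plan": [[0, 0, 0.6, 0, 0, 0, 50], [0, 0, 0.6, 0, 0, 0, 50], [0, 0, 0.6, 0, 0, 0, 50], [0, 0, 0.3, 0, 0, 0, 50], [0, 0, 0.1, 0, 0, 0, 50], [0, 0, 0, 0, 0, 0, 50], [0, 0, 0, 0, 0, 0, 50]]}}

```text
time: 25.12
eef_pos: [522.1, -416.7, 70.0]
eef_rot: [0.766, 3.046, -0.001]
force: [0.0, 0.6, 0.6]
opening: 44.1
```

Run:
```python
from h import *
go(521.5,-416.5,17,61.8)
p,d=manip.read_camera("side");crop(p,320,105,40,"pics/g9.png",8)
```

```text
t 25.12 tcp [ 522.1 -416.7   70. ] F [0.  0.6 0.6] open 44.1 q [-0.85  0.56  1.47 -0.    1.11 -1.93]
 shift units [ 0.02 -0.    1.33] after turn [ 0.02 -0.    1.33]  turn units [-0.    0.01 -0.01]
```

View pics/g9.png

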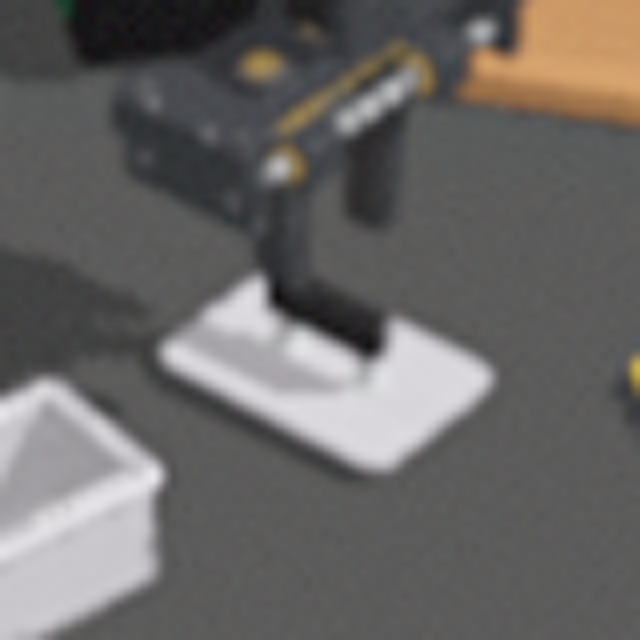

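The fingers straddle the oblong lid's bar (crop 330,315). Lower, close and lift.

Call:
{"api": "step_arm", "payload": {"plan": [[0.02, 0, 0.3, 0, 0, 0, 50], [0, 0, 0.5, 0, 0, 0, 50], [0, 0, 0.3, 0, 0, 0, 50], [0, 0, 0.15, 0, 0, 0, 50], [0, 0, 0.06, 0, 0, 0, 50], [0, 0, 0, 0, 0, 0, 50], [0, 0, 0, 0, 0, 0, 0], [0, 0, 0, 0, 0, 0, 0], [0, 0, 0, 0, 0, 0, 0], [0, 0, 0, 0, 0, 0, 0], [0, 0, 0, 0, 0, 0, 0], [0, 0, 0, 0, 0, 0, 0]]}}

```text
time: 26.17
eef_pos: [521.1, -416.2, 17.2]
eef_rot: [0.766, 3.046, -0.001]
force: [-0.0, 1.4, 1.8]
opening: 13.4
```

Call:
{"api": "step_arm", "payload": {"plan": [[0, 0, 0, 0, 0, 0, 0], [0, 0, 0, 0, 0, 0, 0], [0, 0, 0, 0, 0, 0, 0], [0, 0, 0, 0, 0, 0, 0]]}}

```text
time: 26.5
eef_pos: [521.1, -416.2, 17.2]
eef_rot: [0.766, 3.046, -0.001]
force: [-0.0, 1.2, 4.8]
opening: 13.4
```

Call:
{"api": "step_arm", "payload": {"plan": [[0, 0, -0.3, 0, 0, 0, 0], [0, 0, -0.7, 0, 0, 0, 0], [0, 0, -0.7, 0, 0, 0, 0], [0, 0, -0.7, 0, 0, 0, 0], [0, 0, -0.7, 0, 0, 0, 0], [0, 0, -0.5, 0, 0, 0, 0], [0, 0, -0.2, 0, 0, 0, 0], [0, 0, 0, 0, 0, 0, 0]]}}

```text
time: 27.17
eef_pos: [521.7, -416.9, 171.4]
eef_rot: [0.765, 3.043, -0.004]
force: [0.8, -1.0, -1.1]
opening: 13.8
```

Run:
```python
from h import *
go(629,-256.8,160,-40)
```

```text
t 27.17 tcp [ 521.7 -416.9  171.4] F [ 0.8 -1.  -1.1] open 13.8 q [-0.85  0.44  1.42  0.    1.28 -1.93]
 shift units [-0.47  4.79  0.28] after turn [ 4.79 -0.52  0.29]  turn units [ 0.02  0.04 16.96]
```

Call:
{"api": "step_arm", "payload": {"plan": [[0, 0, 0, 0, 0, 0.5, 0], [0, 0, 0, 0, 0, 0.9, 0], [0, 0, 0, 0, 0, 1, 0], [0, 0, 0, 0, 0, 1, 0], [0, 0, 0, 0, 0, 1, 0], [0, 0, 0, 0, 0, 1, 0], [0, 0, 0, 0, 0, 1, 0], [0, 0, 0, 0, 0, 1, 0], [0, 0, 0, 0, 0, 1, 0], [0, 0, 0, 0, 0, 1, 0], [0, 0, 0, 0, 0, 1, 0], [0, 0, 0, 0, 0, 1, 0]]}}

```text
time: 28.17
eef_pos: [519.9, -414.9, 165.8]
eef_rot: [-2.348, -2.08, -0.0]
force: [0.1, 0.3, -1.4]
opening: 13.7
```

Call:
{"api": "step_arm", "payload": {"plan": [[0, 0, 0, 0, 0, 1, 0], [0, 0, 0, 0, 0, 1, 0], [0, 0, 0, 0, 0, 1, 0], [0, 0, 0, 0, 0, 1, 0], [0, 0, 0, 0, 0, 1, 0], [0, 0, 0, 0, 0, 0.5, 0], [0, 0, 0, 0, 0, 0, 0]]}}

```text
time: 28.75
eef_pos: [519.9, -415.0, 166.0]
eef_rot: [-2.841, -1.332, 0.002]
force: [-0.5, -0.0, -1.4]
opening: 13.3
```

Run:
```python
from h import *
go(629,-256.8,160,-40)
```

```text
t 28.75 tcp [ 519.9 -415.   166. ] F [-0.5 -0.  -1.4] open 13.3 q [-0.85  0.44  1.42 -0.    1.28 -0.16]
 shift units [ 4.78 -0.43  0.15] after turn [ 4.78 -0.45  0.15]  turn units [-0.04 -0.01  0.04]
```

Call:
{"api": "step_arm", "payload": {"plan": [[0.3, -0.04, 0, 0, 0, 0, 0], [0.6, -0.06, 0, 0, 0, 0, 0], [0.7, -0.07, 0, 0, 0, 0, 0], [0.8, -0.07, 0, 0, 0, 0, 0], [0.8, -0.07, 0, 0, 0, 0, 0], [0.7, -0.06, 0, 0, 0, 0, 0], [0.5, -0.05, 0, 0, 0, 0, 0], [0.28, -0.03, 0, 0, 0, 0, 0], [0.1, 0, 0, 0, 0, 0, 0], [0, 0, 0, 0, 0, 0, 0], [0, 0, 0, 0, 0, 0, 0]]}}

```text
time: 29.67
eef_pos: [628.5, -257.8, 168.3]
eef_rot: [-2.843, -1.337, 0.001]
force: [-0.3, -0.0, -1.7]
opening: 13.6
```

Run:
```python
from h import *
go(629,-256.8,64,-40)
p,d=manip.read_camera("side");crop(p,280,115,50,"pics/g10.png",8)
go(629,-256.8,64,-40)
```

```text
t 29.67 tcp [ 628.5 -257.8  168.3] F [-0.3 -0.  -1.7] open 13.6 q [-0.56  0.47  1.38 -0.    1.29  0.13]
 shift units [ 0.03 -0.01  2.61] after turn [ 0.03 -0.01  2.61]  turn units [-0.01  0.01  0.06]
t 29.72 tcp [ 628.4 -258.3  168.4] F [ 0.6 -0.4 -2.1] open 13.9 q [-0.56  0.47  1.38 -0.    1.29  0.13]
 shift units [ 0.04 -0.01  2.61] after turn [ 0.04 -0.01  2.61]  turn units [-0.    0.01  0.05]
```

View pics/g10.png

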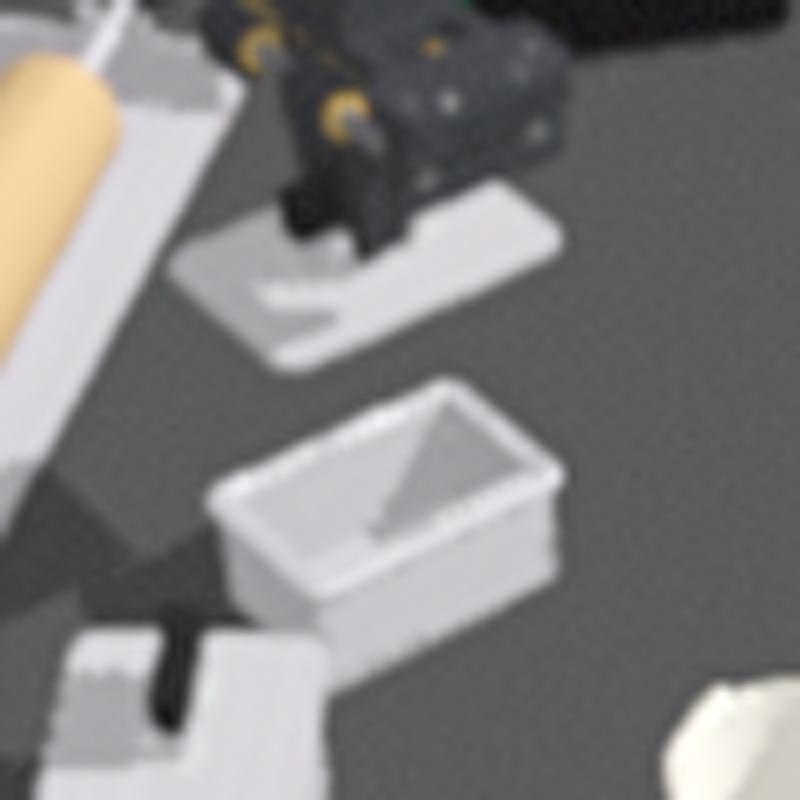

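The lid hangs level and in line with the oblong pot (crop 385,490). Lowering it now.

Call:
{"api": "step_arm", "payload": {"plan": [[0.04, 0, 0.3, 0, 0, 0, 0], [0, 0, 0.6, 0, 0, 0, 0], [0, 0, 0.6, 0, 0, 0, 0], [0, 0, 0.4, 0, 0, 0, 0], [0, 0, 0.2, 0, 0, 0, 0], [0, 0, 0.1, 0, 0, 0, 0], [0, 0, 0.1, 0, 0, 0, 0], [0, 0, 0, 0, 0, 0, 0], [0, 0, 0, 0, 0, 0, 0], [0, 0, 0, 0, 0, 0, 0]]}}

```text
time: 30.55
eef_pos: [630.8, -256.6, 78.0]
eef_rot: [2.841, 1.336, 0.002]
force: [0.5, 0.2, -2.3]
opening: 13.6
```

Run:
```python
from h import *
go(629,-256.8,64,-40)
```

```text
t 30.55 tcp [ 630.8 -256.6   78. ] F [ 0.5  0.2 -2.3] open 13.6 q [-0.56  0.57  1.43 -0.    1.14  0.13]
 shift units [-0.03 -0.03  0.35] after turn [-0.03 -0.03  0.35]  turn units [ 0.02 -0.    0.06]
```

Call:
{"api": "step_arm", "payload": {"plan": [[-0.03, -0.02, 0.1, 0, 0, 0, 0], [0, 0, 0.1, 0, 0, 0, 0], [0, 0, 0.08, 0, 0, 0, 0], [0, 0, 0.04, 0, 0, 0, 0], [0, 0, 0.02, 0, 0, 0, 0], [0, 0, 0, 0, 0, 0, 0], [0, 0, 0, 0, 0, 0, 0]]}}

```text
time: 31.13
eef_pos: [628.5, -256.4, 64.2]
eef_rot: [-2.843, -1.337, 0.001]
force: [-4.6, 2.3, 6.7]
opening: 13.5
```

Run:
```python
from h import *
go(629,-256.8,64,-40)
p,d=manip.read_camera("side");crop(p,280,130,40,"pics/g11.png",8)
```

```text
t 31.13 tcp [ 628.5 -256.4   64.2] F [-4.6  2.3  6.7] open 13.5 q [-0.56  0.59  1.43 -0.    1.12  0.13]
 shift units [-0.    0.02  0.01] after turn [0.   0.02 0.01]  turn units [-0.    0.    0.06]
```

View pics/g11.png

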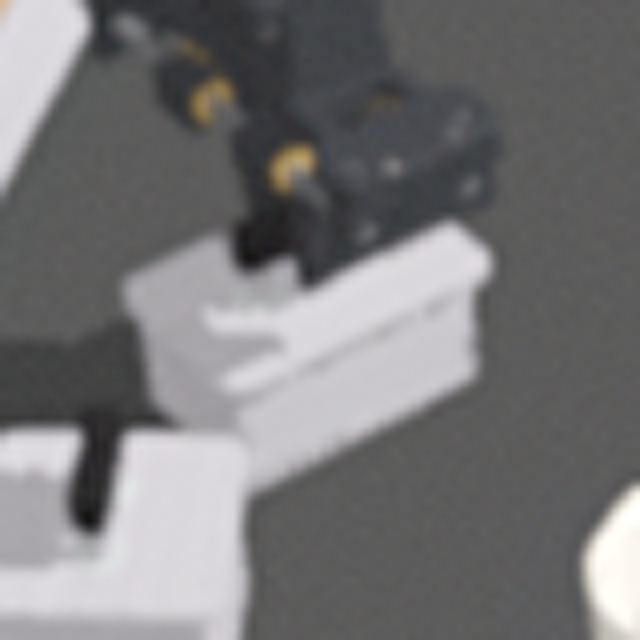

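Seated. Release, rise and move clear to the free area on the robot's right (-y) side for a final look.

Call:
{"api": "step_arm", "payload": {"plan": [[0, 0, 0, 0, 0, 0, 50], [0, 0, 0, 0, 0, 0, 50], [0, 0, 0, 0, 0, 0, 50], [0, 0, 0, 0, 0, 0, 50], [0, 0, 0, 0, 0, 0, 50], [0, 0, 0, 0, 0, 0, 50], [0, 0, 0, 0, 0, 0, 50], [0, 0, -0.3, 0, 0, 0, 50], [0, 0, -0.6, 0, 0, 0, 50], [0, 0, -0.8, 0, 0, 0, 50], [0, 0, -0.8, 0, 0, 0, 50], [0, 0, -0.6, 0, 0, 0, 50]]}}

```text
time: 32.18
eef_pos: [629.5, -256.9, 191.2]
eef_rot: [2.84, 1.336, 0.003]
force: [-0.5, -0.1, 1.4]
opening: 44.4
```

Run:
```python
from h import *
go(300,-450,200,-40)
```

```text
t 32.18 tcp [ 629.5 -256.9  191.2] F [-0.5 -0.1  1.4] open 44.4 q [-0.56  0.45  1.37  0.    1.33  0.13]
 shift units [-8.97 -3.26 -0.24] after turn [-8.99 -3.21 -0.22]  turn units [ 0.03 -0.    0.06]
```

Call:
{"api": "step_arm", "payload": {"plan": [[-0.4, -0.15, 0, 0, 0, 0, 50], [-0.7, -0.25, 0, 0, 0, 0, 50], [-0.8, -0.28, 0, 0, 0, 0, 50], [-0.8, -0.28, 0, 0, 0, 0, 50], [-0.8, -0.28, 0, 0, 0, 0, 50], [-0.8, -0.28, 0, 0, 0, 0, 50], [-0.8, -0.28, 0, 0, 0, 0, 50], [-0.8, -0.28, 0, 0, 0, 0, 50], [-0.8, -0.28, 0, 0, 0, 0, 50], [-0.7, -0.25, 0, 0, 0, 0, 50], [-0.5, -0.2, 0, 0, 0, 0, 50], [0, 0, 0, 0, 0, 0, 50]]}}

```text
time: 33.18
eef_pos: [337.5, -430.3, 188.3]
eef_rot: [2.844, 1.331, -0.002]
force: [-0.1, -0.4, 0.0]
opening: 44.1
```

Run:
```python
from h import *
go(300,-450,200,-40)
p,d=manip.read_camera("top");cv2.imwrite("pics/top2.png",p);W=cloud("top",d)
p2,d2=manip.read_camera("side");crop(p2,290,190,130,"pics/side2.png",2)
cv2.imwrite("pics/side2.png",cv2.resize(p2[80:330,180:430],None,fx=2.4,fy=2.4,interpolation=cv2.INTER_CUBIC))
Ws=cloud("side",d2)
for n,V in(("top",W),("side",Ws)):
 for k,x,y,h in(("S",428,104,60),("L",376.3,253.8,75),("Q",657,-95.5,65),("O",629,-256.8,55)):
  m=(np.hypot(V[...,0]-x,V[...,1]-y)<72)
  w=V[m];kb=w[(w[:,2]>h+27)&(w[:,2]<h+46)];fl=w[abs(w[:,2]-h-3)<6]
  o=[n,k]
  for q in(kb,fl):
    if len(q)>5:
      r=cv2.minAreaRect(q[:,:2].astype(np.float32));o+=[len(q),np.median(q[:,2]).round(1),np.round(r[0],1),np.round(r[1],1),round(r[2],1)]
  A=np.c_[fl[:,:2]-[x,y],np.ones(len(fl))];o.append(np.linalg.lstsq(A,fl[:,2],rcond=None)[0].round(4));print(*o)
w=W[111:155,206:250].reshape(-1,3);w=w[w[:,2]>100];print("shaker",np.median(w,0))
w=W[176:220,333:377].reshape(-1,3);w=w[w[:,2]>92];print("jug",np.median(w,0))
```

```text
t 33.18 tcp [ 337.5 -430.3  188.3] F [-0.1 -0.4  0. ] open 44.1 q [-1.12  0.17  1.73 -0.    1.24 -0.43]
 shift units [-0.98 -0.4  -0.29] after turn [-0.98 -0.4  -0.29]  turn units [0.01 0.02 0.02]
top S 71 98.5 [427.9 104.4] [24.4 22.9] 63.0 663 63.7 [428.1 105.5] [83.3 82.8] 45.0 [-7.00000e-04  6.00000e-04  6.37226e+01]
top L 78 113.7 [376.8 253.5] [24.6 23.6] 69.7 1262 78.8 [376.3 253.9] [112.6 109.6] 89.5 [-7.00000e-04 -8.00000e-04  7.88162e+01]
top Q 111 104.3 [655.  -95.1] [14.6 51.2] 9.1 964 68.7 [655.8 -95.6] [94.4 94.2] 9.9 [ 1.20000e-03 -1.00000e-04  6.86882e+01]
top O 138 93.6 [ 626.3 -256.5] [62.5 15.1] 48.7 1123 58.5 [ 626.3 -257.2] [125.8  86.1] 50.7 [ 2.70000e-03 -6.00000e-04  5.85155e+01]
side S 91 98.7 [428.5 104.3] [24.2 23. ] 4.2 631 64.3 [430.2 102. ] [82.5 86.6] 10.4 [-3.60000e-03 -3.20000e-03  6.43006e+01]
side L 121 113.5 [377.9 253.5] [23.7 22.6] 15.0 1748 79.1 [377.4 251.9] [113.  112.3] 28.7 [ 4.00000e-04 -2.20000e-03  7.91209e+01]
side Q 88 104.6 [656.2 -94.9] [14. 54.] 9.2 683 69.7 [657.5 -97.5] [94.7 97.4] 10.5 [ 4.7000e-03 -1.1300e-02  6.9569e+01]
side O 117 93.0 [ 627.  -258.6] [64.5 17.7] 50.0 574 59.6 [ 625.9 -257.7] [127.7  88.2] 48.1 [ 1.60000e-03 -7.70000e-03  5.96135e+01]
shaker [616.8769535  266.39233964 107.17819808]
jug [ 440.53460103 -102.86444752   95.62804398]
```

View pics/side2.png

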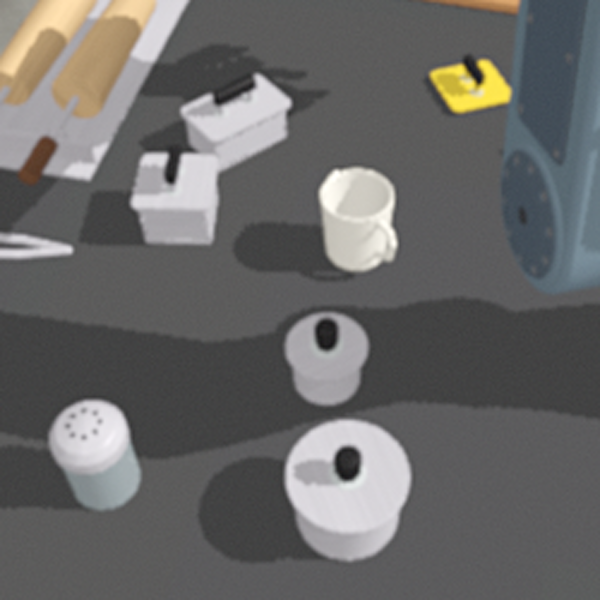

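All four lids are seated level and in line in this view (crop: small 327,355, large 347,480, square 178,195, oblong 238,110). The shaker and jug have not moved, so I'll hand in.

```bash
python3 -c "
from rig import manip
print(manip.close_job())"
```

```text
the job is handed in; nothing more can be done
None
```

All four lids are on their own pots, and the job was handed in at about 33 s of the 128 s allowed; no verdict was reported. I picked the steel square lid and left the red and yellow look-alikes alone.

My last checks used both cameras after the arm had moved clear:

| Lid | Flange height above rim, top camera (expected 3 mm) | Centre vs pot's starting position | Alignment |
|---|---|---|---|
| Small round | 3.7 mm | within 2–3 mm | not applicable |
| Large round | 3.8 mm | within 2–3 mm | not applicable |
| Square | 3.7 mm | within 2–3 mm | within about 1° |
| Oblong | 3.5 mm | within 2–3 mm | within about 2° |

- **Level:** tilts fitted from the depth data were at most 0.003 rad by the top camera and about 0.012 rad by the side camera. The limit is 0.06 rad.
- **Height readings:** the depth reads about 1 mm high, since the bare table measured about 1 mm. The side camera read up to 1.6 mm too high on the square and oblong flanges, where pot-wall pixels may be mixed in, but the picture showed them flat on the rim.
- **Pots and bystanders:** the shaker and jug read within about 3 mm of where they began. With the lids on I could not measure the pots directly, but the lid positions and the pictures show no visible shift.
- **Contact:** the highest force I read while placing lids was about 11 N, and the arm ended clear of everything.

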